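# Turn the covered infuser dish towards the jar

### The arm

A 7-joint arm with a two-finger parallel gripper is mounted at the origin on the work surface. World frame = base frame: x ahead of the robot, y to its left, z up, the work surface at z = 0. Lengths are in m, angles in rad, forces in N, time in s.
With the tool pointing down it reaches from about 0.425 to 1.025 m from the base axis. Payload 9.4 kg.
Tool frame: the origin (TCP) lies between the finger pads; the fingertips stand arm.tip_extent ahead of it and the grasp point (between the pads) lies 2 mm behind it (arm.tip_extent is the distance from the TCP to the fingertips, in m); z points along the fingers, y is the line along which they close (so a half turn about z gives the same grasp; the last joint's range is limited). The gripper opens to 85 mm and grips with 20 to 120 N. Pads are 22 mm wide; open, the fingers measure 114 mm over their backs; the gripper's body (76 mm by 85 mm) begins 54 mm behind the grasp point. The pads swing forward as they close: fully open they stand 13 mm farther back than shut.
Start: joints at [1.124, 0.599, -0.003, 1.599, 0.002, 0.943, -0.08], TCP at [0.262, -0.676, 0.248] pointing down, gripper open.
Joint ranges: [-2.57, 2.57], [-0.35, 1.97], [-1.29, 1.29], [0.11, 2.56], [-1.05, 4.19], [0.11, 1.86], [-2.63, 2.63]. Speed limits (rad/s): [2.22, 2.22, 3.01, 3.01, 3.14, 3.14, 3.14].

### API

Orientations are given as [roll, pitch, yaw] about the fixed x, y, z axes, in that order (R = Rz(yaw) Ry(pitch) Rx(roll)).
In Python, from plant import arm, kin, imaging, status gives the robot as it stands. The module is installed in compiled form; this text tells all that it offers. Calls block until the motion is done:
- arm.reach(position, orientation): joint-space move of the TCP to a pose.
- arm.move_l(position, attitude=None, velocity=0.15, stop_force=None): straight line of the TCP; attitude=None keeps the orientation; velocity is the mean speed in m/s. With stop_force (N) it stops when the force on the tool has changed by that much, and returns True; else False.
- arm.move_joints(angles): joint-space move.
- arm.set_gripper(opening, grip_force=None): finger opening in m; grip_force is the grip in N (None keeps the last); returns when the fingers have stopped.
- arm.wait(seconds).
- kin.inverse_kinematics(position, orientation): joint angles nearest the present ones, or None.
- imaging.grab_frame(name): name is "side" or "top"; returns a dict with "img" (400x640x3 uint8, red, green, blue), "depth" (400x640 float32, m along the optical axis (not along the pixel's ray), 0 where there is no reading), "fx", "fy", "cx", "cy" (pixels), "k1" (the pictures are not rectified: a ray, as slopes to the right and down, at radius r is drawn at 1 + k1 r^2 times it, then the intrinsics apply), "rvec" (rotation vector, rad) and "tvec" (3), from world to camera coordinates, as OpenCV has them. Camera axes: x right, y down, z forward; pixel columns grow to the right and rows downward; lengths in m; the calibration is good to about 2 mm. A picture is of the moment at which its call begins.
A pose or a line that the arm cannot do raises arm.MotionError and nothing moves.
- arm.finish_job(): hands the job in; it is judged then, once.
Readings, each from a call of its own:
- status.get_t(): time.
- status.get_joint_pos(): joint angles.
- status.get_qvel(): joint speeds.
- status.get_tau(): joint torques, N m.
- status.get_ee_pos(): TCP position.
- status.get_tool_rot(): TCP orientation.
- status.get_wrist_force(): force on the tool from outside, world axes, zero at the start.
- status.get_wrist_torque(): the same for the moment, N m.
- status.get_grip_width(): finger opening in m.
- status.get_grasp_force(): force on a finger pad.
Only numpy, scipy, OpenCV 4.12 (cv2) and the standard library are available. Lean on these libraries where they do the work, as an engineer would, in place of code of your own. Each camera call takes 0.05 s, during which the arm holds its last target. There are 200 camera calls.

### The job

Take the loose lid off the tea-infuser dish by its knob and set it down upright on the windowsill, clear of the dish and its coaster. Then pick the dish up by its upright grip, lift it about 8 cm straight up off its cork coaster, and only then turn it a quarter turn on the spot, above the coaster, so that its pouring lip points straight at the hexagonal glass jar, keeping the dish level and the loose infuser ball in the middle all the while. Finish still holding the dish there, steady and level, and leave the jar and the other things on the sill where they stand.

Things in the scene. Friction and masses are not known exactly. Their poses are not given: they have to be found in the camera images.
- sill: The brushed aluminium windowsill: a fixed board 20 mm thick lying on the worktop, spanning x 0.38 to 0.78 m and y -0.68 to 0.68 m; its top is at z = 0.020 m. Origin: centre of its underside. All the things below stand on it.
- coaster: Fixed round cork coaster, 96 mm across, 6 mm thick, on the sill, under the dish. Origin: centre of its underside (on the sill's top). Its x axis is the way the dish's lip points at the start, z up.
- dish: Loose white china dish, about 170 g, standing on the coaster. Round, 108 mm across; origin: centre of its underside, z up. Flat flange (radius 38 to 54 mm, top at z 17 mm) round a shallow hollow. A channel-shaped pouring lip, 38 mm wide, sticks out along +x to 75 mm from the centre; opposite, along -x, stands an upright grip plate, its top at z 68 mm.
- dish_grip (a point): Point in the middle of the dish's upright grip, in the dish's axes at x -75 mm, z 50 mm (18 mm below the grip's top). The grip is a flat plate 10 mm thick along the dish's x, 26 mm wide along its y; pinch it from above across its thickness.
- dish_well (a point): Centre of the dish's hollow, on its surface, 10 mm above the dish's origin; the ball rests here, its centre 15 mm higher. The hollow rises 5 degrees out to radius 16 mm, then 14 degrees, so tilting the dish more than 5 degrees lets the ball roll away. Axes as the dish's.
- ball: Round perforated steel tea-infuser ball, 30 mm in diameter, about 30 g, loose in the middle of the dish, hidden under the lid at the start. Origin: its centre; its axes turn as it rolls.
- lid: Loose aluminium lid, 84 mm across, about 110 g, hollow and open below (wall 4 mm), resting centred on the dish's flange. Origin: centre of its lower edge; z up. Its top is 44 mm above the origin; on it stands a wooden cylindrical knob, 20 mm in diameter, 32 mm tall.
- lid_knob (a point): Point on the knob's axis at a good grasping height: 66 mm above the lid's lower edge, 10 mm below the knob's top.
- jar: Squat hexagonal open glass jar with a steel band round its mouth, 78 mm across the flats, 65 mm tall, standing on the sill about 0.22 m to the left or to the right of the dish (square to the lip's starting direction, within about 10 degrees). Origin: centre of its underside. Loose; not to be moved.
- caddy: Square tin tea caddy with a brass flip catch, 84 x 84 mm, 108 mm tall, on the other side of the dish from the jar. Origin: centre of its underside. Loose bystander.
- cup_a: White china egg cup, 48 mm across, 60 mm tall, beyond the dish to the left. Origin: centre of its underside. Loose bystander.
- cup_b: White china egg cup, like the other, beyond the dish to the right. Origin: centre of its underside. Loose bystander.
- timer: Faded blue round egg timer, 66 mm across, 67 mm tall, at the left end of the sill. Origin: centre of its underside. Loose bystander.
Not all that is in view belongs to the job. Leave any turquoise look-alike of the dish alone. Leave any red look-alike of the lid alone.

How it is judged:
On the way, in this order (a step that is already met when the one before it is completed fails the run):
1. the lid stands upright on the sill, let go (height (world z) of lid between 0.015 and 0.025 m and angle between lid's own z axis and vertical below 0.1 rad and linear speed of lid below 0.03 m/s and contact force between the fingers and lid below 0.05 N and contact force between lid and sill above 0.2 N and horizontal distance between lid and coaster above 0.1 m), for 0.2 s.
2. the dish is held up clear of its coaster, the ball in the middle, not yet turned to the jar (z of dish in the frame of coaster above 0.03 m and x of jar in the frame of dish below 0.12 m and horizontal distance between ball and dish_well below 0.014 m and z of ball in the frame of dish below 0.035 m and contact force between the fingers and dish above 1 N and contact force between dish and coaster below 0.05 N), for 0.1 s.
At the end, for the whole second after the job is handed in: Lid upright on the sill, 100 mm or more from the coaster (centres), let go. Dish held only in the fingers, 45 to 160 mm above the sill, within 50 mm of the coaster in plan, still, tilt under 0.085 rad, lip pointing within 42 mm (11 degrees) of the jar, ball within 14 mm of the dish's centre (all of step 1 and contact force between the fingers and dish above 1 N and contact force between dish and coaster below 0.05 N and contact force between dish and sill below 0.05 N and contact force between dish and lid below 0.05 N and contact force between dish and jar below 0.05 N and contact force between dish and caddy below 0.05 N and contact force between dish and cup_a below 0.05 N and contact force between dish and cup_b below 0.05 N and contact force between dish and timer below 0.05 N and horizontal distance between dish and coaster below 0.05 m and z of dish in the frame of coaster between 0.045 and 0.16 m and angle between dish's own z axis and vertical below 0.085 rad and linear speed of dish below 0.03 m/s and angular speed of dish below 0.15 rad/s and x of jar in the frame of dish above 0.1 m and y of jar in the frame of dish between -0.042 and 0.042 m and horizontal distance between ball and dish_well below 0.014 m and z of ball in the frame of dish below 0.035 m and contact force between the fingers and ball below 0.05 N); the arm keeps its last pose, push and grip.
It fails at once if the ball leaves the middle of the dish (14 mm) (horizontal distance between ball and dish_well above 0.014 m).
It fails at once if the lid is dropped (falls untouched faster than 0.5 m/s) (contact force between the fingers and lid below 0.05 N and linear speed of lid above 0.5 m/s).
It fails at once if the dish is tilted by more than 0.15 rad (angle between dish's own z axis and vertical above 0.15 rad).
It fails at once if the jar, the caddy, an egg cup or the timer is moved by more than 25 mm or tipped (distance of any of jar, caddy, cup_a, cup_b, timer from where it was at the start of the episode above 0.025 m or angle between any of jar, caddy, cup_a, cup_b, timer's own z axis and vertical above 0.3 rad).
It also fails if it takes over 61 s, if anything falls off the work surface, if the arm or the gripper's body presses on something with over 40 N, if the wrist force passes 120 N, or if a joint passes its speed limit or range.

## Working session

There is one attempt and no reset: what is moved stays moved. The work goes in short steps, each a Python script; the robot and the scene stay as the last script left them, time stands still between calls to the robot, and variables do not carry over. Pictures are saved under pics/ and viewed, at most 10 in all, crops included, and the job is handed in when it is done.

```bash
mkdir -p pics
cat > h.py <<'E'
import numpy as np, cv2
from plant import arm, kin, imaging, status
def grab(n,save=None):
    f=imaging.grab_frame(n)
    if save: cv2.imwrite('pics/'+save,f['img'][:,:,::-1])
    return f
def cam(f):
    R=cv2.Rodrigues(np.array(f['rvec'],float))[0]; t=np.array(f['tvec'],float).ravel(); return R,t
def rays(f,uv):
    uv=np.asarray(uv,float).reshape(-1,2)
    d=np.c_[(uv[:,0]-f['cx'])/f['fx'],(uv[:,1]-f['cy'])/f['fy']]
    u=d.copy()
    for _ in range(20): u=d/(1+f['k1']*(u**2).sum(1,keepdims=True))
    return u
def on_plane(f,uv,z):
    R,t=cam(f); u=rays(f,uv); d=np.c_[u,np.ones(len(u))]@R; c=-R.T@t
    return c+d*((z-c[2])/d[:,2])[:,None]
def cloud(f,stride=1):
    R,t=cam(f); v,u=np.mgrid[0:400:stride,0:640:stride]
    z=f['depth'][v,u].ravel(); s=rays(f,np.c_[u.ravel(),v.ravel()])
    P=(np.c_[s*z[:,None],z]-t)@R; P[z==0]=np.nan
    return P.reshape(v.shape+(3,))
def proj(f,P):
    R,t=cam(f); c=np.asarray(P).reshape(-1,3)@R.T+t; s=c[:,:2]/c[:,2:]
    s=s*(1+f['k1']*(s**2).sum(1,keepdims=True)); return s*[f['fx'],f['fy']]+[f['cx'],f['cy']]
E
python3 - <<'E'
from h import *
for n in('top','side'):
    f=grab(n,n+'0.png'); R,t=cam(f); print(n,-R.T@t,f['fx'],f['k1'],(f['depth']>0).mean())
print(arm.tip_extent,status.get_tool_rot(),status.get_t())
E
```

```text
top [0.31674599 0.16117905 1.43767808] 478.15913187020135 -0.029026505539689947 0.99598046875
side [ 0.08790693 -0.65897472  0.62004845] 445.4237195024213 0.010699836180263461 0.9958359375
0.017 [-3.14022067e+00  1.44298979e-04  3.69913047e-01] 0.1
```

View pics/top0.png

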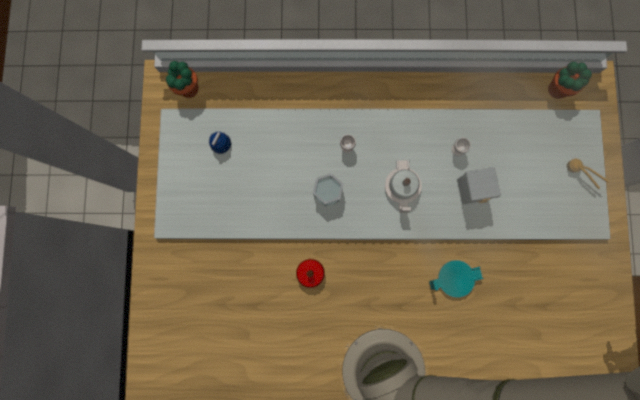

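View pics/side0.png

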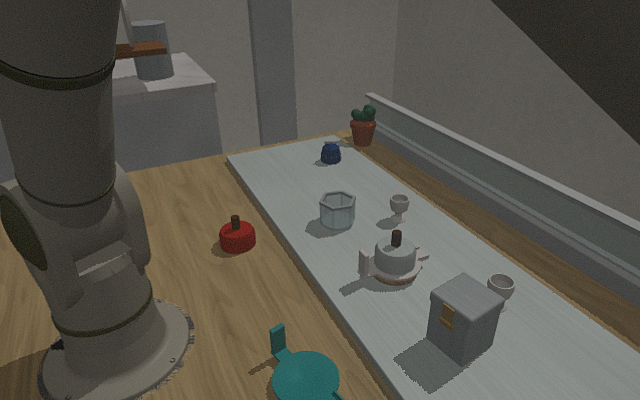

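Top view: the white dish with aluminium lid is at (404,184), with its grip toward the robot at about (405,205) and its lip at (403,165). The jar is at (329,190), the caddy at (479,185), the cups at (348,143) and (462,146), and the timer at (220,143). Two lid-like things are in view: the red one at (311,273), and the grey one on the white dish at (404,184), which is the one meant. Two dish-like things: the turquoise one at (457,280), a decoy off the sill, and the white one on cork at (404,184), which is the one meant.

Run:
```python
from h import *
T=grab('top');S=grab('side')
crop=np.hstack([cv2.resize(T['img'][140:230,350:450],(400,360),interpolation=3),cv2.resize(S['img'][220:300,345:445],(400,360),interpolation=3)])
cv2.imwrite('pics/crop1.png',crop[:,:,::-1])
P={'top':cloud(T),'side':cloud(S)}
d0=on_plane(T,[404,184],0.06)[0]; print('dish0',d0)
def box(n,c,r,z0,z1):
    p=P[n].reshape(-1,3); m=(np.hypot(p[:,0]-c[0],p[:,1]-c[1])<r)&(p[:,2]>z0)&(p[:,2]<z1); return p[m]
def rep(l,q):
    if len(q)>4:
        (cx,cy),(w,h),a=cv2.minAreaRect(q[:,:2].astype(np.float32))
        print(l,len(q),'mean',q.mean(0).round(4),'rect',np.round([cx,cy,w,h,a],4))
for n in P:
    rep(n+' knob',box(n,d0,.03,.098,.14)); rep(n+' lidtop',box(n,d0,.06,.08,.095))
    q=box(n,d0,.1,.06,.11); q=q[np.hypot(*(q[:,:2]-d0[:2]).T)>.06]; rep(n+' grip',q)
    q=box(n,d0,.095,.034,.055);q=q[np.hypot(*(q[:,:2]-d0[:2]).T)>.06]; rep(n+' lip',q)
    rep(n+' flange',box(n,d0,.057,.036,.05))
    for l,uv,z,r in(('jar',(329,190),.05,.06),('caddy',(479,185),.128,.08),('cupa',(348,143),.08,.04),('cupb',(462,146),.08,.04),('timer',(220,143),.08,.05)):
        rep(n+' '+l,box(n,on_plane(T,uv,z)[0],r,.04,.15))
```

```text
dish0 [ 0.53826959 -0.06196391  0.06      ]
top knob 49 mean [ 0.5374 -0.0602  0.1164] rect [ 5.37700e-01 -6.06000e-02  1.82000e-02  1.71000e-02  8.00011e+01]
top lidtop 524 mean [ 0.5377 -0.0601  0.0858] rect [ 5.38400e-01 -6.15000e-02  7.76000e-02  7.75000e-02  7.53529e+01]
top grip 47 mean [ 0.4623 -0.0601  0.0867] rect [ 0.4631 -0.0606  0.0091  0.0242  1.6566]
top lip 99 mean [ 0.5673 -0.0596  0.0431] rect [ 0.5362 -0.0641  0.1569  0.0369  2.5749]
top flange 365 mean [ 0.5306 -0.0542  0.0429] rect [ 0.539  -0.062   0.1064  0.1075 38.9143]
top jar 305 mean [0.5235 0.1609 0.0776] rect [ 0.5217  0.1607  0.0798  0.0891 77.9803]
top caddy 1154 mean [ 0.5267 -0.2627  0.1172] rect [ 0.5269 -0.2707  0.0914  0.0824  8.6726]
top cupa 204 mean [0.6634 0.1025 0.0654] rect [0.6609 0.1032 0.0448 0.0438 0.5494]
top cupb 203 mean [ 0.655  -0.2335  0.0656] rect [ 6.53500e-01 -2.31500e-01  4.30000e-02  4.30000e-02  4.60127e+01]
top timer 350 mean [0.6639 0.4827 0.0667] rect [ 0.6674  0.4853  0.0568  0.0604 53.9259]
side knob 123 mean [ 0.5349 -0.0654  0.1116] rect [ 5.36800e-01 -6.34000e-02  1.830
[... 203 characters left out ...]
 0.0271  2.0186]
side lip 192 mean [ 0.5276 -0.0658  0.0444] rect [ 0.5344 -0.0617  0.1571  0.0389  0.639 ]
side flange 587 mean [ 0.5235 -0.0841  0.043 ] rect [ 0.5321 -0.0717  0.0866  0.1075 54.9783]
side jar 1025 mean [0.5183 0.1547 0.0668] rect [ 0.5214  0.1603  0.0939  0.0811 47.3164]
side caddy 4486 mean [ 0.514  -0.2842  0.1025] rect [ 0.5242 -0.2721  0.0931  0.0842  8.8018]
side cupa 322 mean [0.6581 0.0987 0.068 ] rect [ 0.66    0.1012  0.0482  0.0452 29.3874]
side cupb 519 mean [ 0.6524 -0.2333  0.0707] rect [ 6.50300e-01 -2.33600e-01  4.61000e-02  4.54000e-02  6.57757e+01]
side timer 281 mean [0.6626 0.4727 0.0618] rect [6.62900e-01 4.74200e-01 3.61000e-02 5.98000e-02 6.21067e+01]
```

View pics/crop1.png

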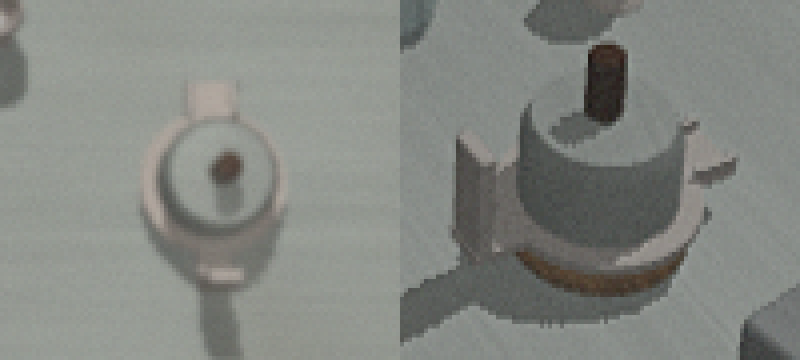

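The crop confirms it: grey lid with brown knob on the white dish, cork coaster beneath, grip toward the robot (-x), lip away (+x). Dish centre is about (0.537,-0.062) with yaw about 1.5°, and the jar is on the left at (0.5215,0.1605). I'll check IK for the plan, then move the lid.

```bash
cat >> h.py <<'E'
C=np.array([.537,-.062]); PSI=.026; J=np.array([.5215,.1605]); PSIF=np.arctan2(*(J-C)[::-1])
def grip_pose(psi,z,off,c=C): return [c[0]-.075*np.cos(psi),c[1]-.075*np.sin(psi),z],[np.pi,0,psi+off]
E
python3 - <<'E'
from h import *
print(PSIF)
for off in(np.pi/2,-np.pi/2):
    for psi in np.linspace(PSI,PSIF,4):
        q=kin.inverse_kinematics(*grip_pose(psi,.155,off)); print(off,psi,None if q is None else np.round(q,2))
K=[.537,-.062]; D=[.52,.33]
for y in(0,np.pi/2,-np.pi/2,-.7,.7):
    print(y,[None if (q:=kin.inverse_kinematics(p,[np.pi,0,y])) is None else np.round(q,2) for p in([*K,.11],[*D,.23])])
E
```

```text
1.6403468855456833
1.5707963267948966 0.026 [ 0.27  0.46 -0.34  2.25  0.33  0.47 -0.31]
1.5707963267948966 0.5641156285152278 [ 0.43  0.5  -0.46  2.21  0.44  0.53  0.2 ]
1.5707963267948966 1.1022312570304555 [ 0.55  0.55 -0.58  2.13  0.53  0.61  0.7 ]
1.5707963267948966 1.6403468855456833 [ 0.62  0.62 -0.7   2.04  0.61  0.71  1.17]
-1.5707963267948966 0.026 [-0.31  0.49  0.46  2.29 -0.48  0.46 -2.57]
-1.5707963267948966 0.5641156285152278 [-0.13  0.48  0.32  2.24 -0.33  0.46 -2.13]
-1.5707963267948966 1.1022312570304555 [ 0.02  0.5   0.18  2.16 -0.18  0.49 -1.71]
-1.5707963267948966 1.6403468855456833 [ 0.13  0.53  0.03  2.07 -0.02  0.55 -1.33]
0 [array([-0.03,  0.59,  0.06,  2.14, -0.08,  0.42, -1.48]), array([-0.42,  0.51, -0.34,  1.86,  0.23,  0.81, -2.45])]
1.5707963267948966 [array([ 0.22,  0.6 , -0.3 ,  2.12,  0.37,  0.47, -0.36]), array([-0.15,  0.6 , -0.78,  1.84,  0.52,  0.92, -1.17])]
-1.5707963267948966 [array([-0.29,  0.63,  0.45,  2.16, -0.59,  0.48, -2.52]), array([ 0.02,  0.72, -1.1 ,  1.83,  0.74,  1.07,  1.77])]
-0.7 [array([-0.15,  0.6 ,  0.24,  2.15, -0.33,  0.43, -1.93]), array([-1.13,  0.59,  0.74,  1.91, -0.52,  0.85, -2.39])]
0.7 [array([ 0.08,  0.58, -0.1 ,  2.13,  0.13,  0.43, -0.99]), array([-0.34,  0.53, -0.47,  1.86,  0.31,  0.83, -1.83])]
```

Run:
```python
from h import *
o=[np.pi,0,np.pi/2]; K=[.537,-.062]; D=[.52,.33]
arm.set_gripper(.05,40)
arm.reach([*K,.25],o); arm.move_l([*K,.15],velocity=.15)
print(arm.move_l([*K,.11],velocity=.06,stop_force=8),status.get_ee_pos())
arm.set_gripper(0.0,40); print('w',status.get_grip_width(),status.get_grasp_force(),status.get_t())
arm.move_l([*K,.15],velocity=.05); arm.move_l([*K,.25],velocity=.12)
print('w',status.get_grip_width(),status.get_wrist_force())
arm.move_l([*D,.25],velocity=.14); arm.move_l([*D,.11],velocity=.1)
print('touch',arm.move_l([*D,.083],velocity=.02,stop_force=4),status.get_ee_pos(),status.get_t())
grab('side','place.png')
```

```text
False [ 0.53707713 -0.06188586  0.10997579]
w 0.018517598639492722 38.927451968193054 5.05
w 0.018528067570463717 [ 0.25298199 -0.56206889 -0.88704667]
touch True [0.51989927 0.32996549 0.0874351 ] 12.5167
```

View pics/place.png

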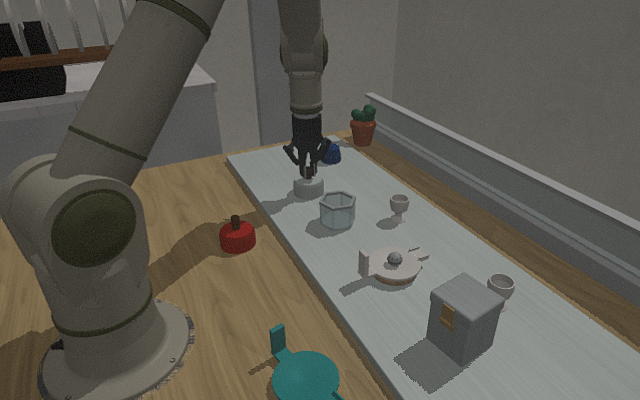

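The lid is on the sill at about (309,187), still in the fingers. The dish and ball (395,258) are undisturbed. Next: release, then re-measure the dish.

Run:
```python
from h import *
arm.set_gripper(.05); arm.wait(.3)
arm.move_l([.52,.33,.22],velocity=.12)
p,o=grip_pose(PSI,.2,np.pi/2)
S=grab('side'); T=grab('top')
crop=np.hstack([cv2.resize(S['img'][150:230,270:370],(400,320),interpolation=3),cv2.resize(S['img'][220:300,345:445],(400,320),interpolation=3)])
cv2.imwrite('pics/crop2.png',crop[:,:,::-1])
for n,f in(('t',T),('s',S)):
    q=cloud(f).reshape(-1,3); d=q[:,:2]-C; r=np.hypot(*d.T)
    for l,m in(('grip',(abs(d[:,1])<.03)&(d[:,0]<-.06)&(d[:,0]>-.1)&(q[:,2]>.06)&(q[:,2]<.11)),('lip',(abs(d[:,1])<.03)&(d[:,0]>.06)&(d[:,0]<.09)&(q[:,2]>.033)&(q[:,2]<.06)),('all',(r<.1)&(q[:,2]>.033)&(q[:,2]<.1)),('ball',(r<.03)&(q[:,2]>.05)&(q[:,2]<.1)),('lid',(np.hypot(*(q[:,:2]-[.52,.33]).T)<.06)&(q[:,2]>.05)&(q[:,2]<.072))):
        g=q[m]; (x,y),w,a=cv2.minAreaRect(g[:,:2].astype(np.float32)); print(n,l,len(g),g.mean(0).round(4),np.round([x,y,*w,a],4))
print(status.get_t())
```

```text
t grip 0 [nan nan nan] [0. 0. 0. 0. 0.]
t lip 74 [ 0.6057 -0.0609  0.0436] [ 6.06000e-01 -6.12000e-02  3.77000e-02  1.69000e-02  8.95469e+01]
t all 1087 [ 0.5462 -0.0618  0.0435] [ 5.5340e-01 -6.5900e-02  1.0690e-01  1.2160e-01  7.2856e+01]
t ball 84 [ 0.5372 -0.0605  0.0604] [ 5.37400e-01 -6.12000e-02  2.69000e-02  2.73000e-02  8.75343e+01]
t lid 33 [0.4851 0.3337 0.0588] [4.83200e-01 3.33300e-01 2.38000e-02 1.36000e-02 5.71545e+01]
s grip 171 [ 0.4604 -0.0655  0.0799] [ 0.4615 -0.0625  0.0103  0.0272  3.0493]
s lip 103 [ 0.6046 -0.0617  0.0438] [ 0.6058 -0.0613  0.0174  0.0399  0.3805]
s all 1884 [ 0.5283 -0.0656  0.0468] [ 0.5374 -0.062   0.1492  0.108  32.387 ]
s ball 144 [ 0.5338 -0.0664  0.0585] [ 0.5361 -0.064   0.0269  0.0268  4.3125]
s lid 379 [0.515  0.317  0.0602] [ 0.5199  0.3259  0.0787  0.0788 29.6011]
14.6333<stdin>:11: RuntimeWarning: Mean of empty slice.
  ret = um.true_divide(
```

View pics/crop2.png

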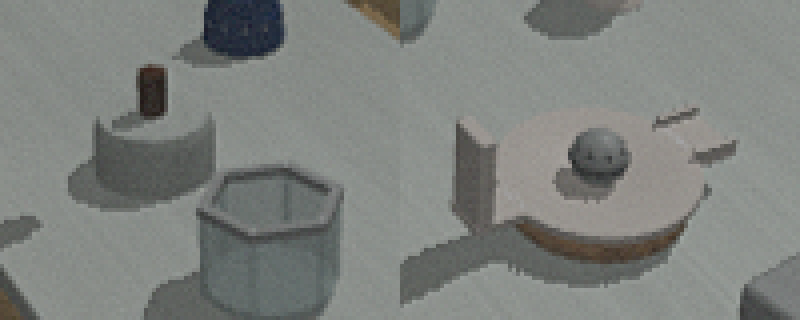

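Crop: the lid stands upright on the sill beside the jar, let go. The dish is on its coaster with the ball centred. Now grasp the grip and lift.

Run:
```python
from h import *
P=.02; z=.074
def g(z): return grip_pose(P,z,np.pi/2)
p,o=g(.2); arm.reach(p,o)
arm.set_gripper(.03,60)
arm.move_l(g(.12)[0],velocity=.12); print(arm.move_l(g(z)[0],velocity=.05,stop_force=8),status.get_ee_pos())
arm.set_gripper(.016); arm.set_gripper(.0,60); arm.wait(.2)
print('w',status.get_grip_width(),status.get_grasp_force(),status.get_wrist_force(),status.get_t())
arm.move_l(g(z+.005)[0],velocity=.01); arm.wait(.2)
def flange():
    for n in('side','top'):
        f=grab(n); q=cloud(f).reshape(-1,3); h=status.get_ee_pos()[2]-z; d=q[:,:2]-C; r=np.hypot(*d.T)
        m=(r>.042)&(r<.052)&(abs(q[:,2]-.043-h)<.012)&(abs(np.arctan2(d[:,1],d[:,0]))<2.6); s=q[m]
        A=np.c_[s[:,:2]-C,np.ones(len(s))]; c=np.linalg.lstsq(A,s[:,2],rcond=None)[0]; print(n,len(s),'slope',c.round(4))
        b=q[(r<.03)&(q[:,2]>.055+h)&(q[:,2]<.09+h)]; print(' ball',cv2.minAreaRect(b[:,:2].astype(np.float32)) if len(b)>3 else None)
flange()
arm.move_l(g(z+.08)[0],velocity=.04); arm.wait(.3); flange()
print(status.get_grip_width(),status.get_wrist_force(),status.get_ee_pos(),status.get_t())
grab('side','lift.png')
```

```text
False [ 0.46210055 -0.06348466  0.07415178]
w 0.009271223540376686 59.20208930969238 [-1.14138221 -0.67907936  5.26996017] 19.0333
side 352 slope [0.0117 0.003  0.0466]
 ball ((0.5361324548721313, -0.06376271694898605), (0.02028198540210724, 0.026666637510061264), 64.47158813476562)
top 204 slope [ 0.0037 -0.013   0.0476]
 ball ((0.5427846908569336, -0.05567140877246857), (0.013707793317735195, 0.026927540078759193), 39.626983642578125)
side 365 slope [0.0119 0.0074 0.1215]
 ball ((0.5349594950675964, -0.06264939904212952), (0.021201182156801224, 0.025173397734761238), 56.28310775756836)
top 217 slope [-0.0106 -0.0084  0.1231]
 ball ((0.5381653308868408, -0.05324142426252365), (0.01389907207340002, 0.02822694554924965), 77.6937255859375)
0.009752820090829633 [ 0.58573096 -0.44793596 -1.86098062] [ 0.46203733 -0.06348526  0.15397565] 22.4083
```

View pics/lift.png

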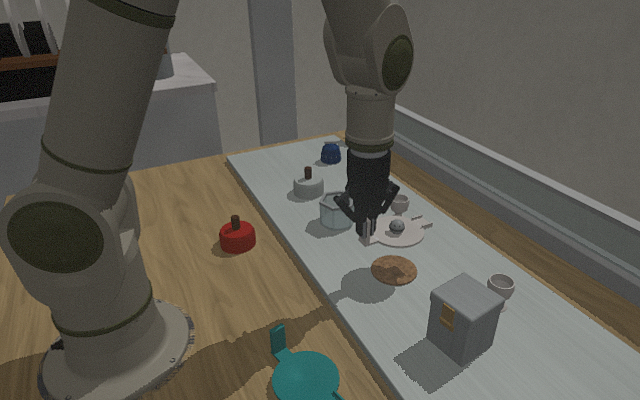

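The dish is held level about 8 cm above the coaster (394,269), with the ball centred at (397,226). Now the quarter turn.

Run:
```python
from h import *
for psi in np.linspace(.02,PSIF,9)[1:]:
    p,o=grip_pose(psi,.154,np.pi/2); arm.move_l(p,o,velocity=.025)
arm.wait(.5)
for n in('side','top'):
    f=grab(n,'turn_%s.png'%n); q=cloud(f).reshape(-1,3); d=q[:,:2]-C; r=np.hypot(*d.T)
    m=(r>.042)&(r<.052)&(abs(q[:,2]-.123)<.012)&(d[:,1]>-.03); s=q[m]
    c=np.linalg.lstsq(np.c_[s[:,:2]-C,np.ones(len(s))],s[:,2],rcond=None)[0]
    lip=q[(r>.062)&(r<.085)&(d[:,1]>0)&(abs(q[:,2]-.123)<.015)]
    b=q[(r<.03)&(q[:,2]>.135)&(q[:,2]<.17)]
    print(n,'slope',c.round(4),'lip',len(lip),cv2.minAreaRect(lip[:,:2].astype(np.float32)),'ball',len(b),cv2.minAreaRect(b[:,:2].astype(np.float32)))
f=cv2.imread('pics/turn_top.png'); s=cv2.imread('pics/turn_side.png')
cv2.imwrite('pics/crop3.png',np.hstack([cv2.resize(f[130:230,300:400+20],(400,333)),cv2.resize(s[150:270,300:444],(400,333))]))
print(status.get_ee_pos(),status.get_tool_rot(),status.get_grip_width(),status.get_t())
```

```text
side slope [1.00e-04 2.10e-03 1.22e-01] lip 75 ((0.528968095779419, 0.005589475855231285), (0.03902864828705788, 0.016348538920283318), 7.255990028381348) ball 104 ((0.5316013097763062, -0.06798431277275085), (0.020524395629763603, 0.02549159899353981), 58.695640563964844)
top slope [1.000e-04 6.300e-03 1.222e-01] lip 64 ((0.53084397315979, 0.005466587375849485), (0.037075772881507874, 0.013924283906817436), 7.320320129394531) ball 78 ((0.5354860424995422, -0.06197480112314224), (0.02584051713347435, 0.024400366470217705), 0.966334342956543)
[ 0.54221923 -0.13683054  0.15401618] [-3.14155255e+00  1.48335369e-05 -3.07205620e+00] 0.008991069419257324 29.125
```

View pics/crop3.png

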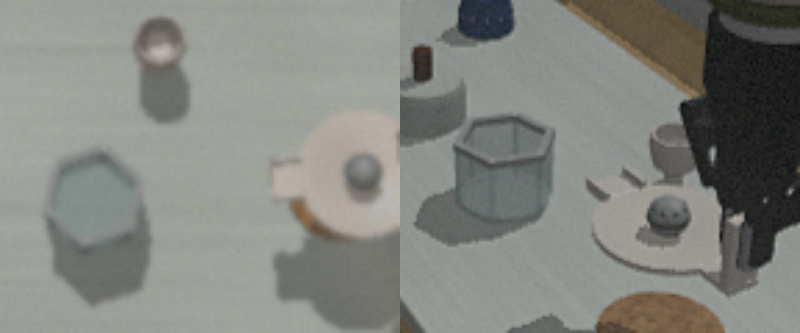

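The dish is turned and level with the ball centred; the lip points left at the jar but about 3° too far round. A small correction, then hand in.

Run:
```python
from h import *
p,o=grip_pose(PSIF-.05,.154,np.pi/2); arm.move_l(p,o,velocity=.006); arm.wait(1)
f=grab('side'); q=cloud(f).reshape(-1,3); d=q[:,:2]-C; r=np.hypot(*d.T)
lip=q[(r>.062)&(r<.085)&(d[:,1]>0)&(abs(q[:,2]-.123)<.015)]; b=q[(r<.03)&(q[:,2]>.135)&(q[:,2]<.17)]
print(cv2.minAreaRect(lip[:,:2].astype(np.float32)),cv2.minAreaRect(b[:,:2].astype(np.float32)),status.get_t())
print(arm.finish_job())
```

```text
((0.5331673622131348, 0.00458872877061367), (0.037367209792137146, 0.01548024918884039), 0.8216126561164856) ((0.5318386554718018, -0.06701245903968811), (0.021644914522767067, 0.02530858665704727), 53.66195297241211) 30.95
the job is handed in; nothing more can be done
None
```

The job is handed in at about 31 s, but no verdict came back: the lid stands upright on the sill away from the coaster, and the dish is held level about 8 cm above its coaster with its lip within a few degrees of the jar and the ball still near the middle.

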